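# Put the precision screwdrivers back in their own slots

## Task

The rack's slots carry colour labels, but the yellow screwdriver was put in the red slot and the red one was left on the bench beside the rack. Put the yellow and the red screwdriver each into the slot labelled in its own colour, lying fully down in the cradle with the handle end at the label; lay them down, do not drop or throw them. Leave the blue screwdriver, the tape roll and the heat sink alone.

Things in the scene. Friction and masses are not known exactly. Their poses are not given: they have to be found in the camera images.
- blue_driver: precision screwdriver with a blue handle, 181 mm long, handle 21 mm thick and round (it can roll), steel shaft 4 mm thick, about 45 g. Origin under its middle at the start (it turns with the driver when that rolls), its y axis runs along it from blade to handle end. It starts in its own slot and stays there.
- blue_grip (a point): point on the axis of the blue handle, near the driver's centre of mass, to grip across; 135 mm from the blade tip, 10.5 mm above the surface it lies on
- blue_tip (a point): blade tip of the blue driver, on its axis
- blue_slot: fixed grey slot plate 60 x 212 x 8 mm on the rack, blue label strip across its +y end. Origin under its middle, y axis to the handle (label) end. The driver lies on its top, 14 mm above the bench, only handle end to label: handle end between 13 mm high cheeks 14 mm long that lean apart (about 2 mm play a side), shaft between low cheeks; middle of handle free on both sides for fingers
- blue_home_grip (a point): where blue_grip is when the blue driver lies home in this slot
- blue_home_tip (a point): where blue_tip is when the blue driver lies home in this slot
- red_driver: precision screwdriver with a red handle, 146 mm long, handle 17 mm thick and round (it can roll), steel shaft 4 mm thick, about 45 g. Origin under its middle at the start (it turns with the driver when that rolls), its y axis runs along it from blade to handle end. It starts lying on the bench right of the rack (drivers at the far right and on the wall do not count).
- red_grip (a point): point on the axis of the red handle, near the driver's centre of mass, to grip across; 105 mm from the blade tip, 8.5 mm above the surface it lies on
- red_tip (a point): blade tip of the red driver, on its axis
- red_slot: fixed grey slot plate 60 x 212 x 8 mm on the rack, red label strip across its +y end. Origin under its middle, y axis to the handle (label) end. The driver lies on its top, 14 mm above the bench, only handle end to label: handle end between 13 mm high cheeks 14 mm long that lean apart (about 2 mm play a side), shaft between low cheeks; middle of handle free on both sides for fingers
- red_home_grip (a point): where red_grip is when the red driver lies home in this slot
- red_home_tip (a point): where red_tip is when the red driver lies home in this slot
- yellow_driver: precision screwdriver with a yellow handle, 116 mm long, handle 14 mm thick and round (it can roll), steel shaft 4 mm thick, about 45 g. Origin under its middle at the start (it turns with the driver when that rolls), its y axis runs along it from blade to handle end. It starts lying in the red-labelled slot, handle end to the label.
- yellow_grip (a point): point on the axis of the yellow handle, near the driver's centre of mass, to grip across; 80 mm from the blade tip, 7 mm above the surface it lies on
- yellow_tip (a point): blade tip of the yellow driver, on its axis
- yellow_slot: fixed grey slot plate 60 x 212 x 8 mm on the rack, yellow label strip across its +y end. Origin under its middle, y axis to the handle (label) end. The driver lies on its top, 14 mm above the bench, only handle end to label: handle end between 13 mm high cheeks 14 mm long that lean apart (about 2 mm play a side), shaft between low cheeks; middle of handle free on both sides for fingers
- yellow_home_grip (a point): where yellow_grip is when the yellow driver lies home in this slot
- yellow_home_tip (a point): where yellow_tip is when the yellow driver lies home in this slot
- rack: dark steel plate 204 x 224 x 6 mm fixed to the bench, carrying the three slots side by side 66 mm apart (in any order), long sides along its y axis; origin under its middle. Each slot has 12 mm high end stops that leave a driver 4 to 5 mm at either end. Fingers opened to 40 to 55 mm pass between neighbouring drivers
- tape_roll: bystander: loose roll of amber tape lying flat, 56 mm across, 12 mm high; origin under its middle
- heat_sink: bystander: loose black finned heat sink 30 x 30 x 16 mm; origin under its middle

How it is judged:
By the outcome, as a careful person would: the job done as asked, in the order asked, and still so for the second after the job is handed in, with the robot touching nothing.
It also fails if it takes over 54 s, if anything falls off the work surface, if the arm or the gripper's body presses on something with over 40 N, if the wrist force passes 120 N, or if a joint passes its speed limit or range.

## Robot

A 6-joint arm with a two-finger parallel gripper is mounted at the origin on a cart in front of the work surface, level with it; the furniture and walls round the work are solid. World frame = base frame: x ahead of the robot, y to its left, z up, the work surface at z = 0. Lengths are in mm, angles in rad, forces in N, time in s.
With the tool pointing down it reaches from about 275 to 1000 mm from the base axis. Payload 8.4 kg.
Tool frame: the origin (TCP) lies midway between the tips of the shut fingers; the grasp point (between the pads) lies 19 mm behind it; z points along the fingers, y is the line along which they close (so a half turn about z gives the same grasp; the last joint's range is limited). The gripper opens to 85 mm and grips with 20 to 120 N. Pads are 22 mm wide; open, the fingers measure 114 mm over their backs; the gripper's body (76 mm by 85 mm) begins 54 mm behind the grasp point. The pads swing forward as they close: fully open they stand 13 mm farther back than shut.
Start: joints at [-1.311, 0.353, 1.633, -0, 1.155, -0.002], TCP at [161.761, -603.706, 231.281] pointing down, gripper open.
Joint ranges: [-2.63, 2.63], [-0.92, 2.1], [0.06, 2.66], [-1.3, 4.44], [0, 2.69], [-3.02, 3.02]. Speed limits (rad/s): [2.22, 2.22, 2.79, 3.14, 3.14, 3.14].

## Interface

Orientations are given as [roll, pitch, yaw] about the fixed x, y, z axes, in that order (R = Rz(yaw) Ry(pitch) Rx(roll)).
In Python, from rig import r, imaging gives the robot as it stands. The module is installed in compiled form; this text tells all that it offers.
- The arm moves only by the tool arm_command, never from a script. Its argument "deltas" is a list of rows, each an object of numbers: "hand": the finger opening in mm, from 0 to 85.4; "tx", "ty", "tz": the shift along the tool's x, y, z in mm; "wx", "wy", "wz": the turn, a rotation vector about the tool's x, y, z in rad. A call has 1 to 8 rows; each row shifts and turns the commanded pose from where the row before left it, along the tool's axes as they then stand; what a row does not reach is not made up. A row lasts 1/8 s, in which the tool goes at most 62.5 mm and 10.7 degrees, less where a joint would pass 70% of its speed; a pose out of reach is approached as far as the arm can. A call with a gripper value outside its range is refused whole. The fingers move at their own pace and stop on an object; "squeeze" is the grip in N (left out, the last holds). Time passes only in rows, so rows that do not move let the fingers close. It gives the time, the measured TCP pose, the force, the opening and the grip force at its end, in the units of the state.
- r.sense(): the state, without advancing time (a new reading comes with each control period).
- imaging.grab_frame(name): name is "scene" or "top" or "wrist"; returns a dict with "image" (480x640x3 uint8, red, green, blue), "mtx" (3x3 intrinsics, pixels), "world_to_cam" (4x4, takes a point from world to camera coordinates). Camera axes: x right, y up, looking along -z (the intrinsics and any distortion apply to the point x, -y, -z); pixel columns grow to the right and rows downward; lengths in mm; the calibration is good to about 2 mm. The wrist camera is an equidistant fisheye: a pixel r from the principal point sees the ray r / f radians off the axis. A picture is of the moment at which its call begins. There is no depth.
- r.sign_off(): hands the job in; it is judged then, once.
The state is a dict: "clock": time; "qpos": joint angles; "qvel": joint speeds; "joint_efforts": joint torques, N m; "eef_pos": TCP position; "tcp_rot": TCP orientation; "contact_force": force on the tool from outside, world axes, zero at the start; "wrist_torque": the same for the moment, N m; "opening": opening from 0.0 (shut) to 1.0 (fully open); "grasp_force": force on a finger pad.
Only numpy, scipy, OpenCV 4.12 (cv2) and the standard library are available. Lean on these libraries where they do the work, as an engineer would, in place of code of your own. Each camera call takes 0.05 s, during which the arm holds its last target. There are 200 camera calls.

## Working session

There is one attempt and no reset: what is moved stays moved. The work goes in short steps, Python scripts to look and compute and a tool call to move; the robot and the scene stay as the last step left them, time stands still between calls to the robot, and variables do not carry over. Pictures are saved under pics/ and viewed, at most 10 in all, crops included, and the job is handed in when it is done.

Besides the shell and the picture viewer there is one more tool, called after "Emit:" by a JSON object that holds its "fn" and its "kwargs", one argument or row to a line. arm_command: Moves the arm, as the interface text tells. Its arguments: {"type":"object","properties":{"deltas":{"type":"array"},"squeeze":{"type":"number"}},"required":["deltas"]}

```bash
mkdir -p pics
cat > h.py <<'E'
from rig import r, imaging
import numpy as np, cv2
def grab(n,save=None):
    f=imaging.grab_frame(n)
    if save: cv2.imwrite('pics/'+save,f['image'][:,:,::-1])
    return f
def ray(f,u,v,fish=False):
    K=f['mtx'];W=f['world_to_cam'];R=W[:3,:3];c=-R.T@W[:3,3]
    x=(u-K[0,2])/K[0,0];y=(v-K[1,2])/K[1,1]
    if fish:
        t=np.hypot(x,y);s=np.sin(t)/t if t>1e-9 else 1
        d=np.array([x*s,y*s,np.cos(t)])
    else: d=np.array([x,y,1.])
    return c,R.T@np.array([d[0],-d[1],-d[2]])
def onz(f,u,v,z,fish=False):
    c,d=ray(f,u,v,fish);return c+d*(z-c[2])/d[2]
E
python3 - <<'E'
from h import *
for n in('scene','top'):
    f=grab(n,n+'0.png');W=f['world_to_cam'];print(n,f['mtx'].round(1).tolist(),(-W[:3,:3].T@W[:3,3]).round(),W[:3,:3].round(2).tolist(),[k for k in f])
print(r.sense())
E
```

```text
scene [[560.7, 0.0, 321.2], [0.0, 560.7, 231.0], [0.0, 0.0, 1.0]] [-241. -560.  584.] [[0.53, -0.85, 0.0], [0.44, 0.28, 0.86], [-0.73, -0.45, 0.52]] ['image', 'mtx', 'world_to_cam']
top [[600.5, 0.0, 312.3], [0.0, 600.5, 233.9], [0.0, 0.0, 1.0]] [ 342. -102. 1400.] [[-0.0, -1.0, 0.01], [0.99, -0.0, 0.11], [-0.11, 0.01, 0.99]] ['image', 'mtx', 'world_to_cam']
{'clock': 0.1, 'qpos': array([-1.31138678e+00,  3.53579828e-01,  1.63403519e+00, -2.50458650e-05,
        1.15522424e+00, -2.39420017e-03]), 'qvel': array([-0.00042871, -0.00092813, -0.00272161, -0.00151915, -0.00095023,
       -0.00046881]), 'joint_efforts': array([-7.07570484e-05, -6.06357336e+01, -3.42819536e+01,  1.25958209e-06,
        3.98010961e-03,  4.78414833e-06]), 'eef_pos': array([ 161.65241612, -603.29694383,  230.64669306]), 'tcp_rot': array([-3.14034600e+00,  1.99167989e-05,  2.61813885e-01]), 'contact_force': array([0.96118728, 0.19920415, 0.34887242]), 'wrist_torque': array([ 0.00825035, -0.01273943, -0.01384856]), 'grasp_force': 0.0, 'opening': 0.9967805926157536}
```

View pics/top0.png

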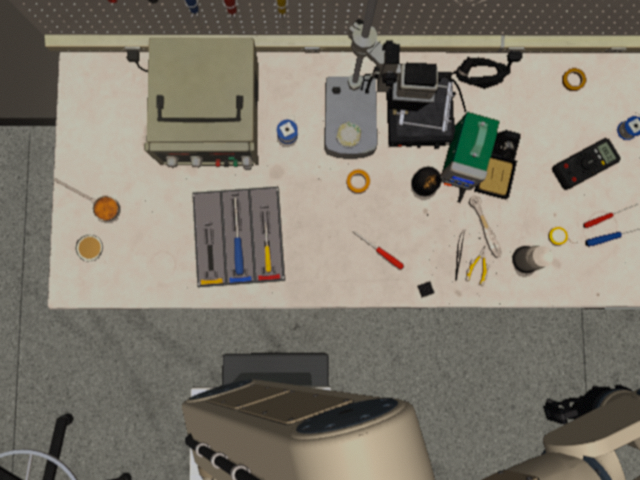

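View pics/scene0.png

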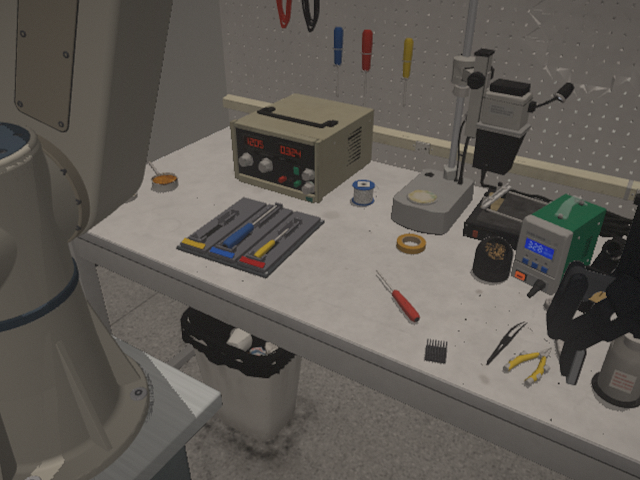

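The top view shows the rack at about (240,237), with labels toward the robot: yellow (211,281), blue (240,279), red (270,277). The yellow driver lies at (267,245) in the red slot. The red driver is on the bench, from its tip near (355,234) to its handle end near (402,266). The yellow slot holds something dark at (210,260), so I'll zoom in and measure.

Run:
```python
from h import *
f=grab('top');g=grab('scene')
a=cv2.resize(f['image'][180:300,185:425],None,fx=3.3,fy=2.5,interpolation=cv2.INTER_CUBIC)
b=cv2.resize(g['image'][190:330,170:430],(792,300))
cv2.imwrite('pics/crop.png',np.vstack([cv2.resize(a,(792,300)),b])[:,:,::-1])
im=f['image'];hsv=cv2.cvtColor(im,cv2.COLOR_RGB2HSV)
def m(lo,hi,box):
    k=cv2.inRange(hsv,np.array(lo),np.array(hi));o=np.zeros_like(k);u0,v0,u1,v1=box;o[v0:v1,u0:u1]=k[v0:v1,u0:u1];return o
for n,lo,hi,box,z in [('red handle',(0,130,80),(8,255,255),(340,220,420,280),8.5),('red2',(172,130,80),(180,255,255),(340,220,420,280),8.5),
  ('yel handle',(18,120,100),(34,255,255),(250,200,290,276),21),('yel label',(18,120,100),(34,255,255),(190,270,225,292),14),
  ('blue label',(100,100,60),(125,255,255),(222,274,256,292),14),('red label',(0,130,60),(8,255,255),(255,268,290,290),14),('blue handle',(100,100,60),(125,255,255),(222,200,256,274),24)]:
    k=m(lo,hi,box);p=cv2.findNonZero(k)
    if p is None: print(n,None);continue
    (c,s,an)=cv2.minAreaRect(p);bp=cv2.boxPoints((c,s,an))
    print(n,len(p),np.round(c,1),np.round(s,1),'ctr',onz(f,*p.reshape(-1,2).mean(0),z).round(1),'corners',[onz(f,*q,z)[:2].round().tolist() for q in bp])
```

```text
red handle 183 [389.3 257.6] [31.6  6.2] ctr [ 444.3 -300.5    8.5] corners [[461.0, -266.0], [473.0, -275.0], [429.0, -333.0], [417.0, -324.0]]
red2 None
yel handle 145 [268. 258.] [26.  6.] ctr [441.3 -17.2  21. ] corners [[474.0, -12.0], [474.0, -25.0], [414.0, -26.0], [414.0, -12.0]]
yel label 107 [211.1 281.1] [ 5.3 22.1] ctr [390.7 111.5  14. ] corners [[396.0, 138.0], [399.0, 87.0], [387.0, 86.0], [384.0, 137.0]]
blue label 95 [240.  279.4] [ 4.9 20.4] ctr [395.   45.9  14. ] corners [[398.0, 70.0], [403.0, 23.0], [392.0, 22.0], [387.0, 68.0]]
red label 96 [268.6 277.2] [ 4.6 21.2] ctr [400.2 -20.3  14. ] corners [[403.0, 5.0], [408.0, -43.0], [397.0, -45.0], [392.0, 4.0]]
blue handle 252 [238.5 255.5] [35.  7.] ctr [447.   49.6  24. ] corners [[490.0, 57.0], [490.0, 41.0], [409.0, 40.0], [409.0, 56.0]]
```

View pics/crop.png

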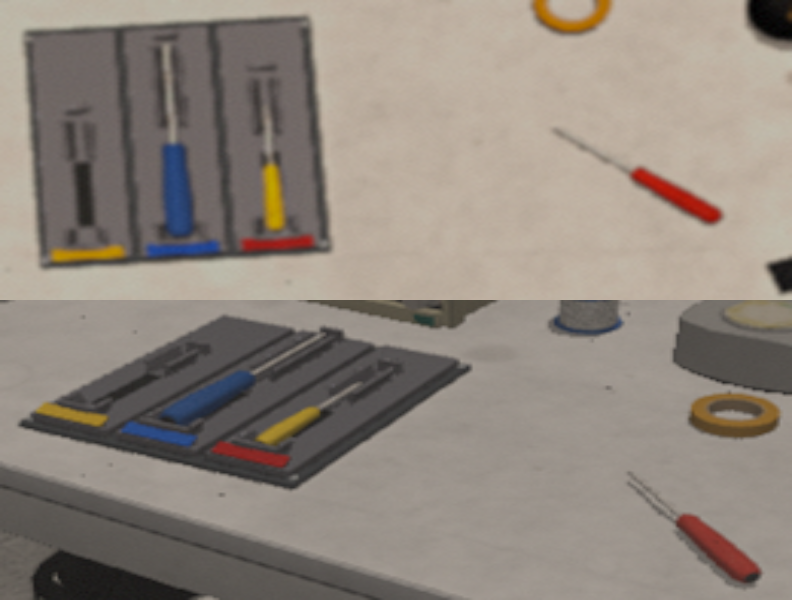

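The yellow slot is empty: the dark bar is just a painted silhouette. The label spacing comes out at 66.05 mm, matching the spec, and the rack is turned so the handle direction is about (-0.997,-0.07). Next I'll move over the rack for a wrist look.

Emit:
{"fn": "arm_command", "kwargs": {
  "deltas": [
    {"tx": 30,"ty": -38,"tz": 0},
    {"tx": 30,"ty": -38},
    {"tx": 30,"ty": -38},
    {"tx": 30,"ty": -38},
    {"tx": 30,"ty": -38},
    {"tx": 30,"ty": -38},
    {"tx": 30,"ty": -38},
    {"tx": 30,"ty": -38}
  ]
}}

```text
schema error: expected keys hand, tx, ty, tz, wx, wy, wz
```

Emit:
{"fn": "arm_command", "kwargs": {
  "deltas": [
    {"tx": 30,"ty": -38,"hand": 50},
    {"tx": 30,"ty": -38},
    {"tx": 30,"ty": -38},
    {"tx": 30,"ty": -38},
    {"tx": 30,"ty": -38},
    {"tx": 30,"ty": -38},
    {"wz": 0.1},
    {"wz": 0.09}
  ]
}}

```text
schema error: expected keys hand, tx, ty, tz, wx, wy, wz
```

Run:
```python
from h import *
f=grab('wrist','w1.png');W=f['world_to_cam'];print(f['mtx'].round(1).tolist(),(-W[:3,:3].T@W[:3,3]).round(),W[:3,:3].round(2).tolist())
s=r.sense();print(s['clock'],s['eef_pos'],s['tcp_rot'],s['qpos'],s['contact_force'])
```

```text
[[371.6, 0.0, 323.8], [0.0, 371.6, 240.4], [0.0, 0.0, 1.0]] [ 236. -584.  373.] [[0.26, -0.97, -0.0], [0.92, 0.25, -0.3], [0.29, 0.07, 0.96]]
0.25 [ 161.72482741 -603.49248003  230.93919911] [-3.14092848e+00 -1.10394522e-05  2.61840449e-01] [-1.31137278e+00  3.53325409e-01  1.63372311e+00  1.03119400e-05
  1.15520833e+00 -2.42107386e-03] [ 0.16847269  0.84485004 -0.07756463]
```

View pics/w1.png

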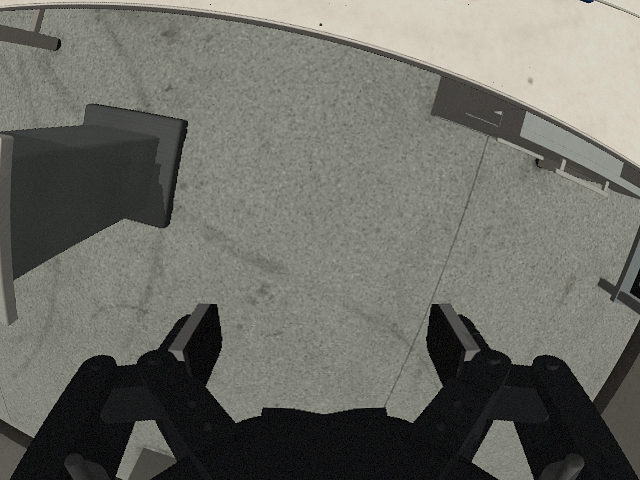

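The move was refused because every row needs all the keys. The picture shows only the floor and the fingers, but it gives the camera mounting: 77 mm ahead along tool x, looking back at the pads.

Emit:
{"fn": "arm_command", "kwargs": {
  "deltas": [
    {"hand": 85,"tx": 30,"ty": -38,"tz": 0,"wx": 0,"wy": 0,"wz": 0},
    {"hand": 85,"tx": 30,"ty": -38,"tz": 0,"wx": 0,"wy": 0,"wz": 0},
    {"hand": 85,"tx": 30,"ty": -38,"tz": 0,"wx": 0,"wy": 0,"wz": 0},
    {"hand": 85,"tx": 30,"ty": -38,"tz": 0,"wx": 0,"wy": 0,"wz": 0},
    {"hand": 85,"tx": 30,"ty": -38,"tz": 0,"wx": 0,"wy": 0,"wz": 0},
    {"hand": 85,"tx": 30,"ty": -38,"tz": 0,"wx": 0,"wy": 0,"wz": 0},
    {"hand": 85,"tx": 30,"ty": -38,"tz": 0,"wx": 0,"wy": 0,"wz": 0},
    {"hand": 85,"tx": 30,"ty": -38,"tz": 0,"wx": 0,"wy": 0,"wz": 0}
  ]
}}

```text
clock: 1.25
eef_pos: [315.3, -246.6, 231.4]
tcp_rot: [3.141, -0.0, 0.261]
contact_force: [0.4, 0.7, 1.1]
opening: 0.991
grasp_force: 0.0
```

Emit:
{"fn": "arm_command", "kwargs": {
  "deltas": [
    {"hand": 48,"tx": 30,"ty": -38,"tz": 0,"wx": 0,"wy": 0,"wz": 0},
    {"hand": 48,"tx": 30,"ty": -38,"tz": 0,"wx": 0,"wy": 0,"wz": 0},
    {"hand": 48,"tx": 30,"ty": -38,"tz": 0,"wx": 0,"wy": 0,"wz": 0},
    {"hand": 48,"tx": 30,"ty": -38,"tz": 0,"wx": 0,"wy": 0,"wz": 0},
    {"hand": 48,"tx": 30,"ty": -38,"tz": 0,"wx": 0,"wy": 0,"wz": 0},
    {"hand": 48,"tx": 15,"ty": -38,"tz": 0,"wx": 0,"wy": 0,"wz": 0},
    {"hand": 48,"tx": 0,"ty": 0,"tz": 0,"wx": 0,"wy": 0,"wz": 0.1},
    {"hand": 48,"tx": 0,"ty": 0,"tz": 0,"wx": 0,"wy": 0,"wz": 0.09}
  ]
}}

```text
clock: 2.25
eef_pos: [415.3, 15.7, 231.3]
tcp_rot: [3.142, 0.0, 0.07]
contact_force: [0.5, 0.2, -0.5]
opening: 0.562
grasp_force: 0.0
```

Run:
```python
from h import *
f=grab('wrist','w2.png');W=f['world_to_cam'];print((-W[:3,:3].T@W[:3,3]).round())
s=r.sense();print(s['clock'],s['eef_pos'],s['tcp_rot'],s['qpos'],s['contact_force'])
```

```text
[492.  21. 373.]
2.3 [415.20415505  15.45595084 231.26578438] [-3.14156500e+00  7.19470576e-05  6.57853111e-02] [3.35766847e-02 1.68691800e-02 2.05327359e+00 2.88485090e-05
 1.07152268e+00 1.53857389e+00] [-0.01182902 -0.17771824 -0.01315117]
```

View pics/w2.png

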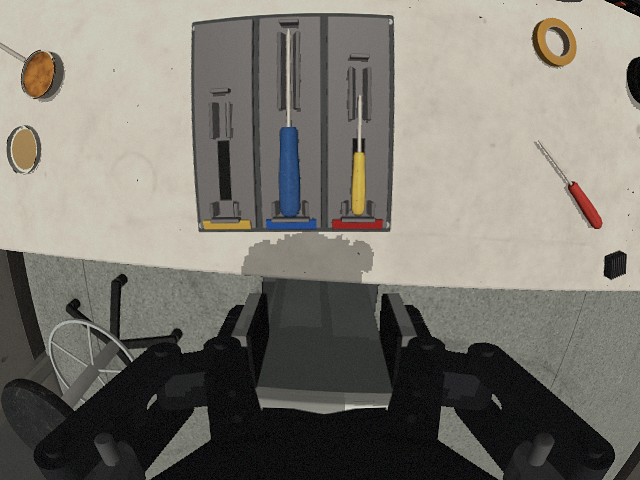

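The wrist view is clear. The yellow handle spans rows 152–214 at column 359, the empty yellow slot's cheeks are at (221,120) and (224,210) with its far stop at (220,91), and the red driver runs from (538,142) to (598,225). I'll zoom in on the slots to get accurate home positions.

Run:
```python
from h import *
f=grab('wrist');im=f['image']
c=cv2.resize(im[10:240,190:400],None,fx=2.6,fy=2.6,interpolation=cv2.INTER_CUBIC)
z=cv2.resize(im[190:235,195:395],None,fx=4,fy=4,interpolation=cv2.INTER_CUBIC)
z2=cv2.resize(im[80:150,200:260],None,fx=4,fy=4,interpolation=cv2.INTER_CUBIC)
z3=cv2.resize(im[45:115,335:395],None,fx=4,fy=4,interpolation=cv2.INTER_CUBIC)
z4=cv2.resize(im[15:85,260:320],None,fx=4,fy=4,interpolation=cv2.INTER_CUBIC)
cv2.imwrite('pics/w3.png',np.vstack([z,np.hstack([z2,z4,z3,np.zeros((280,80,3),np.uint8)])])[:,:,::-1])
hsv=cv2.cvtColor(im,cv2.COLOR_RGB2HSV)
def m(lo,hi,box):
    k=cv2.inRange(hsv,np.array(lo),np.array(hi));o=np.zeros_like(k);u0,v0,u1,v1=box;o[v0:v1,u0:u1]=k[v0:v1,u0:u1];return o
Y=((18,120,80),(34,255,255));B=((100,100,50),(125,255,255));R=((0,130,60),(8,255,255))
for n,(lo,hi),box,z in [('yel handle',Y,(340,140,380,217),21),('blue handle',B,(270,110,310,217),24.5),('red handle',R,(560,170,610,235),8.5),
 ('yel label',Y,(195,215,260,235),14),('blue label',B,(262,218,320,235),14),('red label',R,(325,217,390,235),14)]:
    p=cv2.findNonZero(m(lo,hi,box)).reshape(-1,2)
    P=np.array([onz(f,*q,z,True)[:2] for q in p]);c=P.mean(0)
    (cc,s,an)=cv2.minAreaRect(P.astype(np.float32))
    d=np.linalg.svd(P-c)[2][0]; d=d if d[0]<0 else -d
    t=(P-c)@d
    print(n,len(p),'c',c.round(1),'rect',np.round(cc,1),np.round(s,1),'dir',d.round(3),'deg',np.degrees(np.arctan2(d[1],d[0])).round(1),'ends',(c+t.max()*d).round(1),(c+t.min()*d).round(1))
```

```text
yel handle 777 c [441.3 -15.2] rect [441.9 -15. ] [60.4 12.7] dir [-0.998 -0.068] deg -176.1 ends [411.8 -17.2] [472.1 -13.1]
blue handle 1671 c [448.3  51.3] rect [448.9  50.9] [85.4 19.3] dir [-0.998 -0.068] deg -176.1 ends [406.2  48.5] [491.5  54.3]
red handle 576 c [ 444.5 -297.7] rect [ 444.5 -297.5] [80.  17.6] dir [-0.589 -0.808] deg -126.1 ends [ 421.  -329.9] [ 468.2 -265.2]
yel label 357 c [389.9 112.7] rect [390.8 114.7] [ 9.5 51.4] dir [-0.078  0.997] deg 94.5 ends [387.7 140.2] [391.8  89. ]
blue label 350 c [394.5  47.5] rect [395.3  47.9] [ 9.9 49.7] dir [-0.084  0.997] deg 94.8 ends [392.4  72.6] [396.5  23.1]
red label 393 c [399.5 -18.3] rect [400.4 -18.8] [ 9.4 50.4] dir [-0.067  0.998] deg 93.8 ends [397.9   6.3] [401.2 -44. ]
```

View pics/w3.png

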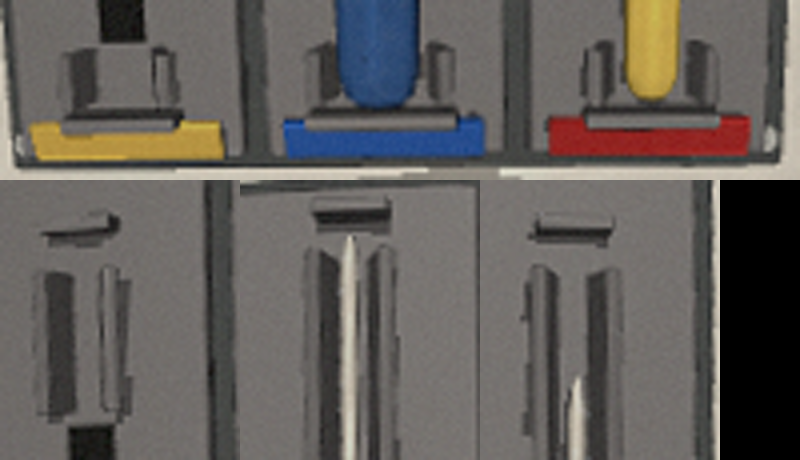

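Checks: slot spacing 65.9 mm against 66, handle 60 × 13 mm, and the driver axes run through their label centres. Home has the handle end about 12.5 mm inside the label centre. The crop shows the empty yellow slot's end stops and its low cheeks at column 224. Moving over the yellow grip point, (447,-15).

Emit:
{"fn": "arm_command", "kwargs": {
  "deltas": [
    {"hand": 48,"tx": 15,"ty": 16,"tz": 30,"wx": 0,"wy": 0,"wz": 0},
    {"hand": 48,"tx": 15,"ty": 16,"tz": 40,"wx": 0,"wy": 0,"wz": 0},
    {"hand": 48,"tx": 0,"ty": 0,"tz": 40,"wx": 0,"wy": 0,"wz": 0},
    {"hand": 48,"tx": 0,"ty": 0,"tz": 40,"wx": 0,"wy": 0,"wz": 0},
    {"hand": 48,"tx": 0,"ty": 0,"tz": 0,"wx": 0,"wy": 0,"wz": 0},
    {"hand": 48,"tx": 0,"ty": 0,"tz": 0,"wx": 0,"wy": 0,"wz": 0}
  ]
}}

```text
clock: 3.1
eef_pos: [448.2, -14.9, 82.3]
tcp_rot: [3.142, -0.001, 0.072]
contact_force: [-0.2, -0.8, -0.7]
opening: 0.559
grasp_force: 0.0
```

```bash
cat > meas.py <<'E'
from h import *
import sys
def run(items,save=None):
    f=grab('wrist',save);hsv=cv2.cvtColor(f['image'],cv2.COLOR_RGB2HSV);s=r.sense()
    T=s['eef_pos'];y=s['tcp_rot'][2];ax=np.array([np.cos(y),np.sin(y)]);ay=np.array([np.sin(y),-np.cos(y)])
    print('t',s['clock'],'tcp',T.round(1),'yaw',y.round(4),'open',s['opening'],'F',s['contact_force'].round(1),s['grasp_force'])
    for n,lo,hi,z,minA in items:
        k=cv2.inRange(hsv,np.array(lo),np.array(hi));N,L,st,_=cv2.connectedComponentsWithStats(k)
        for i in range(1,N):
            if st[i,4]<minA: continue
            p=np.argwhere(L==i)[:,::-1];P=np.array([onz(f,*q,z,True)[:2] for q in p])
            if np.hypot(*(P.mean(0)-T[:2]))>230: continue
            (cc,sz,an)=cv2.minAreaRect(P.astype(np.float32));b=cv2.boxPoints((cc,sz,an))
            e=b[1]-b[0],b[2]-b[1];d=max(e,key=np.linalg.norm);d=d/np.linalg.norm(d);d=-d if d[0]>0 else d
            Q=np.array(cc)-T[:2]
            print(n,st[i].tolist(),'c',np.round(cc,1),'size',np.round(sz,1),'dirdeg',np.degrees(np.arctan2(d[1],d[0])).round(2),'tool',(Q@ax).round(1),(Q@ay).round(1),'end',(np.array(cc)+d*max(sz)/2).round(1))
Y=((18,120,80),(34,255,255));B=((100,100,50),(125,255,255));R=((0,130,60),(8,255,255))
E
python3 -c "
from meas import *
run([('Yh',*Y,21,300),('Bh',*B,24.5,300),('Rl',*R,14,200)],'w4.png')"
```

```text
t 3.15 tcp [448.6 -14.9  82.8] yaw 0.0724 open 0.561030510374736 F [ 1.  -0.5 -0.4] 0.0
Yh [313, 222, 22, 98, 1922] c [441.7 -15. ] size [62.2 12.9] dirdeg -175.29 tool -6.9 -0.4 end [410.7 -17.6]
Yh [105, 313, 65, 16, 393] c [394.3 111.6] size [ 8.7 51.7] dirdeg 94.32 tool -45.0 -130.0 end [392.4 137.3]
Bh [193, 182, 41, 141, 4128] c [448.1  50.9] size [88.5 21.7] dirdeg -176.95 tool 4.2 -65.6 end [403.9  48.5]
Rl [285, 323, 79, 12, 481] c [399.4 -18.6] size [ 8.6 51. ] dirdeg 94.21 tool -49.4 0.2 end [397.5   6.8]
```

View pics/w4.png

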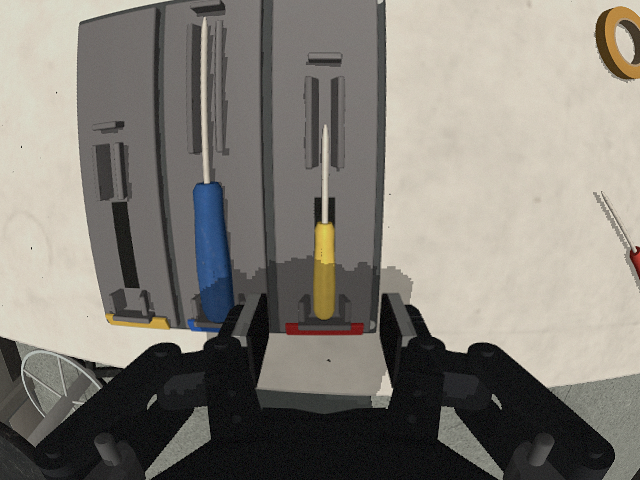

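The yellow handle is centred between the fingers, with its axis -0.4 mm from the hand centre, and it lies 7 mm nearer the label. Descending and gripping.

Emit:
{"fn": "arm_command", "kwargs": {
  "deltas": [
    {"hand": 48,"tx": 0,"ty": 0,"tz": 25,"wx": 0,"wy": 0,"wz": 0},
    {"hand": 48,"tx": 0,"ty": 0,"tz": 25,"wx": 0,"wy": 0,"wz": 0},
    {"hand": 48,"tx": 0,"ty": 0,"tz": 12,"wx": 0,"wy": 0,"wz": 0},
    {"hand": 48,"tx": 0,"ty": 0,"tz": 4,"wx": 0,"wy": 0,"wz": 0},
    {"hand": 48,"tx": 0,"ty": 0,"tz": 0,"wx": 0,"wy": 0,"wz": 0},
    {"hand": 48,"tx": 0,"ty": 0,"tz": 0,"wx": 0,"wy": 0,"wz": 0}
  ]
}}

```text
clock: 3.9
eef_pos: [448.0, -14.8, 16.0]
tcp_rot: [3.141, -0.001, 0.072]
contact_force: [0.1, 0.2, -0.3]
opening: 0.566
grasp_force: 0.0
```

Emit:
{"fn": "arm_command", "kwargs": {
  "deltas": [
    {"hand": 8,"tx": 0,"ty": 0,"tz": 0,"wx": 0,"wy": 0,"wz": 0},
    {"hand": 8,"tx": 0,"ty": 0,"tz": 0,"wx": 0,"wy": 0,"wz": 0},
    {"hand": 8,"tx": 0,"ty": 0,"tz": 0,"wx": 0,"wy": 0,"wz": 0},
    {"hand": 8,"tx": 0,"ty": 0,"tz": 0,"wx": 0,"wy": 0,"wz": 0},
    {"hand": 8,"tx": 0,"ty": 0,"tz": 0,"wx": 0,"wy": 0,"wz": 0},
    {"hand": 8,"tx": 0,"ty": 0,"tz": 0,"wx": 0,"wy": 0,"wz": 0}
  ],
  "squeeze": 30
}}

```text
clock: 4.65
eef_pos: [447.7, -14.8, 15.6]
tcp_rot: [3.142, -0.0, 0.072]
contact_force: [-0.8, 0.2, 6.4]
opening: 0.15
grasp_force: 29.6
```

Gripped at 12.8 mm opening, which matches the measured handle. Lifting, then checking how it hangs.

Emit:
{"fn": "arm_command", "kwargs": {
  "deltas": [
    {"hand": 8,"tx": 0,"ty": 0,"tz": -5,"wx": 0,"wy": 0,"wz": 0},
    {"hand": 8,"tx": 0,"ty": 0,"tz": -15,"wx": 0,"wy": 0,"wz": 0},
    {"hand": 8,"tx": 0,"ty": 0,"tz": -30,"wx": 0,"wy": 0,"wz": 0},
    {"hand": 8,"tx": 0,"ty": 0,"tz": -20,"wx": 0,"wy": 0,"wz": 0},
    {"hand": 8,"tx": 0,"ty": -15,"tz": 0,"wx": 0,"wy": 0,"wz": 0},
    {"hand": 8,"tx": 0,"ty": -30,"tz": 0,"wx": 0,"wy": 0,"wz": 0},
    {"hand": 8,"tx": 0,"ty": -30,"tz": 0,"wx": 0,"wy": 0,"wz": 0},
    {"hand": 8,"tx": 0,"ty": -30,"tz": 0,"wx": 0,"wy": 0,"wz": 0}
  ]
}}

```text
clock: 5.65
eef_pos: [439.1, 91.5, 84.8]
tcp_rot: [-3.142, 0.001, 0.072]
contact_force: [-0.7, 0.0, -1.4]
opening: 0.148
grasp_force: 29.4
```

Emit:
{"fn": "arm_command", "kwargs": {
  "deltas": [
    {"hand": 8,"tx": 0,"ty": -20,"tz": 0,"wx": 0,"wy": 0,"wz": 0},
    {"hand": 8,"tx": 0,"ty": -7,"tz": 0,"wx": 0,"wy": 0,"wz": 0},
    {"hand": 8,"tx": 0,"ty": 0,"tz": 0,"wx": 0,"wy": 0,"wz": 0},
    {"hand": 8,"tx": 0,"ty": 0,"tz": 0,"wx": 0,"wy": 0,"wz": 0}
  ]
}}

```text
clock: 6.15
eef_pos: [437.8, 116.4, 85.1]
tcp_rot: [3.141, 0.0, 0.071]
contact_force: [0.0, -0.7, -0.9]
opening: 0.147
grasp_force: 29.4
```

```bash
python3 -c "
from meas import *
run([('Yh',*Y,91,300),('Yl',*Y,14,200),('Bh',*B,24.5,300)],'w5.png')"
```

```text
t 6.2 tcp [437.9 116.4  85.2] yaw 0.0712 open 0.14386065845732998 F [-0.9 -0.1 -0.1] 29.35819387435913
Yh [309, 261, 30, 128, 3454] c [432.1 116.2] size [63.7 12.8] dirdeg -174.96 tool -5.8 -0.3 end [400.4 113.4]
Yl [309, 261, 30, 128, 3454] c [385.5 113.2] size [99.7 20. ] dirdeg -174.96 tool -52.5 -0.6 end [335.9 108.8]
Bh [414, 179, 41, 140, 4110] c [448.5  51.1] size [88.5 21.5] dirdeg -175.24 tool 5.9 65.9 end [404.4  47.4]
Bh [386, 316, 74, 14, 426] c [401.   49.6] size [ 8.5 49.1] dirdeg 93.85 tool -41.6 63.9 end [399.3  74.2]
```

View pics/w5.png

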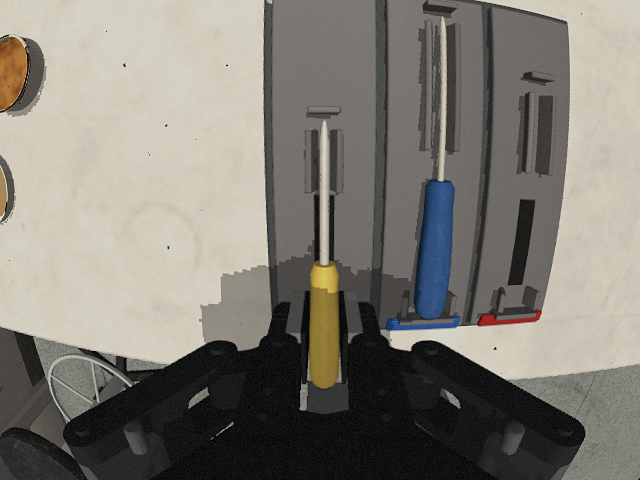

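The yellow driver hangs level in the grip at (323,260–387), over its slot's axis. Blue measures 65.9 mm away sideways, against 66 needed. Lowering with a 1 mm forward correction.

Emit:
{"fn": "arm_command", "kwargs": {
  "deltas": [
    {"hand": 8,"tx": 1,"ty": 0,"tz": 20,"wx": 0,"wy": 0,"wz": 0},
    {"hand": 8,"tx": 0,"ty": 0,"tz": 20,"wx": 0,"wy": 0,"wz": 0},
    {"hand": 8,"tx": 0,"ty": 0,"tz": 14,"wx": 0,"wy": 0,"wz": 0},
    {"hand": 8,"tx": 0,"ty": 0,"tz": 8,"wx": 0,"wy": 0,"wz": 0},
    {"hand": 8,"tx": 0,"ty": 0,"tz": 4,"wx": 0,"wy": 0,"wz": 0},
    {"hand": 8,"tx": 0,"ty": 0,"tz": 3,"wx": 0,"wy": 0,"wz": 0},
    {"hand": 8,"tx": 0,"ty": 0,"tz": 0,"wx": 0,"wy": 0,"wz": 0},
    {"hand": 8,"tx": 0,"ty": 0,"tz": 0,"wx": 0,"wy": 0,"wz": 0}
  ]
}}

```text
clock: 7.2
eef_pos: [439.2, 117.0, 16.6]
tcp_rot: [-3.141, -0.001, 0.072]
contact_force: [-0.4, -0.1, -0.0]
opening: 0.147
grasp_force: 29.4
```

Emit:
{"fn": "arm_command", "kwargs": {
  "deltas": [
    {"hand": 8,"tx": 0,"ty": 0,"tz": 0.8,"wx": 0,"wy": 0,"wz": 0},
    {"hand": 8,"tx": 0,"ty": 0,"tz": 0,"wx": 0,"wy": 0,"wz": 0},
    {"hand": 8,"tx": 0,"ty": 0,"tz": 0,"wx": 0,"wy": 0,"wz": 0}
  ]
}}

```text
clock: 7.58
eef_pos: [439.3, 117.0, 15.7]
tcp_rot: [-3.141, -0.0, 0.072]
contact_force: [0.6, -0.3, 2.2]
opening: 0.144
grasp_force: 29.6
```

Emit:
{"fn": "arm_command", "kwargs": {
  "deltas": [
    {"hand": 20,"tx": 0,"ty": 0,"tz": 0,"wx": 0,"wy": 0,"wz": 0},
    {"hand": 30,"tx": 0,"ty": 0,"tz": 0,"wx": 0,"wy": 0,"wz": 0},
    {"hand": 46,"tx": 0,"ty": 0,"tz": 0,"wx": 0,"wy": 0,"wz": 0},
    {"hand": 46,"tx": 0,"ty": 0,"tz": 0,"wx": 0,"wy": 0,"wz": 0},
    {"hand": 46,"tx": 0,"ty": 0,"tz": -20,"wx": 0,"wy": 0,"wz": 0},
    {"hand": 46,"tx": 0,"ty": 0,"tz": -45,"wx": 0,"wy": 0,"wz": 0},
    {"hand": 46,"tx": 0,"ty": 0,"tz": 0,"wx": 0,"wy": 0,"wz": 0},
    {"hand": 46,"tx": 0,"ty": 0,"tz": 0,"wx": 0,"wy": 0,"wz": 0}
  ]
}}

```text
clock: 8.57
eef_pos: [438.8, 116.9, 80.3]
tcp_rot: [-3.142, -0.0, 0.072]
contact_force: [-0.1, 0.6, -0.6]
opening: 0.54
grasp_force: 0.0
```

```bash
python3 -c "
from meas import *
run([('Yh',*Y,21,200),('Bh',*B,24.5,300)],'w6.png')"
```

```text
t 8.625 tcp [438.4 116.8  79.8] yaw 0.0718 open 0.5352619777406128 F [-0.1  0.3 -0.1] 0.0
Yh [313, 221, 22, 99, 1978] c [433.4 116.7] size [62.1 12.8] dirdeg -175.85 tool -5.0 -0.3 end [402.4 114.4]
Yh [285, 324, 80, 12, 534] c [394.6 113.3] size [ 8.2 49.6] dirdeg 94.16 tool -43.9 0.4 end [392.9 138. ]
Bh [416, 182, 42, 143, 4248] c [448.3  51.1] size [89.  21.6] dirdeg -175.11 tool 5.2 66.3 end [404.   47.3]
```

View pics/w6.png

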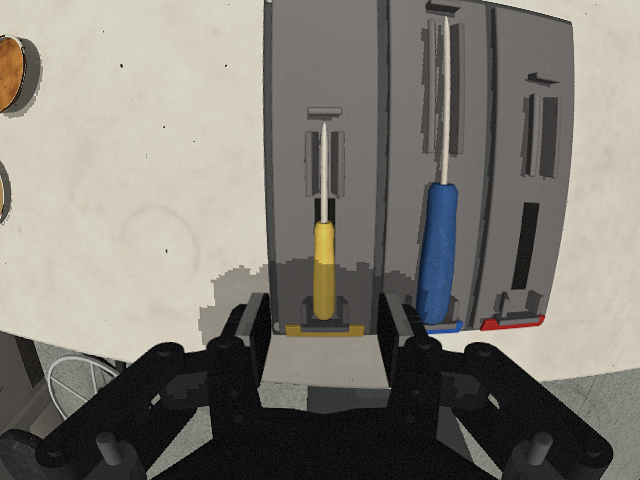

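Yellow is home: handle end at 402.4, against a target of 402.2, axis centred between the cheeks, tip (323,122) clear of the stop. Now to the red driver.

Emit:
{"fn": "arm_command", "kwargs": {
  "deltas": [
    {"hand": 48,"tx": 0,"ty": 10,"tz": -50,"wx": 0,"wy": 0,"wz": 0},
    {"hand": 48,"tx": -3,"ty": 43,"tz": 0,"wx": 0,"wy": 0,"wz": 0},
    {"hand": 48,"tx": -4,"ty": 52,"tz": 0,"wx": 0,"wy": 0,"wz": 0},
    {"hand": 48,"tx": -4,"ty": 52,"tz": 0,"wx": 0,"wy": 0,"wz": 0},
    {"hand": 48,"tx": -3,"ty": 52,"tz": 0,"wx": 0,"wy": 0,"wz": 0},
    {"hand": 48,"tx": -3,"ty": 52,"tz": 0,"wx": 0,"wy": 0,"wz": 0},
    {"hand": 48,"tx": -3,"ty": 52,"tz": 0,"wx": 0,"wy": 0,"wz": 0},
    {"hand": 48,"tx": -3,"ty": 52,"tz": 0,"wx": 0,"wy": 0,"wz": 0}
  ]
}}

```text
clock: 9.62
eef_pos: [441.3, -250.2, 129.1]
tcp_rot: [-3.14, 0.002, 0.072]
contact_force: [0.2, 0.3, 0.3]
opening: 0.565
grasp_force: 0.0
```

Emit:
{"fn": "arm_command", "kwargs": {
  "deltas": [
    {"hand": 48,"tx": 0,"ty": 48,"tz": 0,"wx": 0,"wy": 0,"wz": 0},
    {"hand": 48,"tx": 0,"ty": 0,"tz": 10,"wx": 0,"wy": 0,"wz": -0.17},
    {"hand": 48,"tx": 0,"ty": 0,"tz": 10,"wx": 0,"wy": 0,"wz": -0.17},
    {"hand": 48,"tx": 0,"ty": 0,"tz": 10,"wx": 0,"wy": 0,"wz": -0.17},
    {"hand": 48,"tx": 0,"ty": 0,"tz": 10,"wx": 0,"wy": 0,"wz": -0.17},
    {"hand": 48,"tx": 0,"ty": 0,"tz": 10,"wx": 0,"wy": 0,"wz": -0.17},
    {"hand": 48,"tx": 0,"ty": 0,"tz": 0,"wx": 0,"wy": 0,"wz": 0},
    {"hand": 48,"tx": 0,"ty": 0,"tz": 0,"wx": 0,"wy": 0,"wz": 0}
  ]
}}

```text
clock: 10.62
eef_pos: [445.4, -296.5, 80.0]
tcp_rot: [-3.14, 0.0, 0.918]
contact_force: [-0.3, 0.0, -0.2]
opening: 0.56
grasp_force: 0.0
```

```bash
python3 -c "
from meas import *
run([('Rh',*R,8.5,300)])"
```

```text
t 10.675 tcp [ 445.7 -296.6   80.3] yaw 0.9187 open 0.5636557908648482 F [ 0.2 -0.5 -0.1] 0.0
Rh [311, 197, 25, 119, 2692] c [ 444.2 -298.1] size [77.3 15.3] dirdeg -126.77 tool -2.1 -0.2 end [ 421.1 -329.1]
```

The red handle is centred (−0.2 mm) and its end is 40.8 mm behind the TCP, against 41 wanted. Descending to z≈2 and gripping.

Emit:
{"fn": "arm_command", "kwargs": {
  "deltas": [
    {"hand": 48,"tx": 0,"ty": 0,"tz": 30,"wx": 0,"wy": 0,"wz": -0.01},
    {"hand": 48,"tx": 0,"ty": 0,"tz": 25,"wx": 0,"wy": 0,"wz": 0},
    {"hand": 48,"tx": 0,"ty": 0,"tz": 15,"wx": 0,"wy": 0,"wz": 0},
    {"hand": 48,"tx": 0,"ty": 0,"tz": 5,"wx": 0,"wy": 0,"wz": 0},
    {"hand": 48,"tx": 0,"ty": 0,"tz": 3,"wx": 0,"wy": 0,"wz": 0},
    {"hand": 48,"tx": 0,"ty": 0,"tz": 0,"wx": 0,"wy": 0,"wz": 0}
  ]
}}

```text
clock: 11.42
eef_pos: [446.1, -296.9, 3.0]
tcp_rot: [3.141, -0.0, 0.932]
contact_force: [-0.9, 1.1, 0.5]
opening: 0.566
grasp_force: 0.0
```

Emit:
{"fn": "arm_command", "kwargs": {
  "deltas": [
    {"hand": 10,"tx": 0,"ty": 0,"tz": 0,"wx": 0,"wy": 0,"wz": 0},
    {"hand": 10,"tx": 0,"ty": 0,"tz": 0,"wx": 0,"wy": 0,"wz": 0},
    {"hand": 10,"tx": 0,"ty": 0,"tz": 0,"wx": 0,"wy": 0,"wz": 0},
    {"hand": 10,"tx": 0,"ty": 0,"tz": 0,"wx": 0,"wy": 0,"wz": 0},
    {"hand": 10,"tx": 0,"ty": 0,"tz": 0,"wx": 0,"wy": 0,"wz": 0},
    {"hand": 10,"tx": 0,"ty": 0,"tz": 0,"wx": 0,"wy": 0,"wz": 0}
  ]
}}

```text
clock: 12.18
eef_pos: [446.0, -296.8, 3.0]
tcp_rot: [3.141, -0.0, 0.932]
contact_force: [-1.9, 0.8, 5.9]
opening: 0.183
grasp_force: 30.6
```

Gripped. Lifting, turning to the slot direction and moving over the red slot.

Emit:
{"fn": "arm_command", "kwargs": {
  "deltas": [
    {"hand": 10,"tx": 0,"ty": 0,"tz": -10,"wx": 0,"wy": 0,"wz": 0},
    {"hand": 10,"tx": 0,"ty": 0,"tz": -30,"wx": 0,"wy": 0,"wz": 0},
    {"hand": 10,"tx": 0,"ty": 0,"tz": -40,"wx": 0,"wy": 0,"wz": 0},
    {"hand": 10,"tx": 0,"ty": 0,"tz": -7,"wx": 0,"wy": 0,"wz": 0.17},
    {"hand": 10,"tx": 0,"ty": 0,"tz": 0,"wx": 0,"wy": 0,"wz": 0.17},
    {"hand": 10,"tx": 0,"ty": 0,"tz": 0,"wx": 0,"wy": 0,"wz": 0.17},
    {"hand": 10,"tx": 0,"ty": 0,"tz": 0,"wx": 0,"wy": 0,"wz": 0.17},
    {"hand": 10,"tx": 0,"ty": 0,"tz": 0,"wx": 0,"wy": 0,"wz": 0.17}
  ]
}}

```text
clock: 13.18
eef_pos: [445.6, -296.6, 90.0]
tcp_rot: [3.141, -0.0, 0.076]
contact_force: [-0.0, 0.1, -0.8]
opening: 0.187
grasp_force: 30.1
```

Emit:
{"fn": "arm_command", "kwargs": {
  "deltas": [
    {"hand": 10,"tx": 2,"ty": -20,"tz": 0,"wx": 0,"wy": 0,"wz": 0.01},
    {"hand": 10,"tx": 5,"ty": -50,"tz": 0,"wx": 0,"wy": 0,"wz": 0},
    {"hand": 10,"tx": 5,"ty": -55,"tz": 0,"wx": 0,"wy": 0,"wz": 0},
    {"hand": 10,"tx": 5,"ty": -55,"tz": 0,"wx": 0,"wy": 0,"wz": 0},
    {"hand": 10,"tx": 5,"ty": -50,"tz": 0,"wx": 0,"wy": 0,"wz": 0},
    {"hand": 10,"tx": 5,"ty": -40,"tz": 0,"wx": 0,"wy": 0,"wz": 0},
    {"hand": 10,"tx": 0,"ty": -11,"tz": 0,"wx": 0,"wy": 0,"wz": 0},
    {"hand": 10,"tx": 0,"ty": 0,"tz": 0,"wx": 0,"wy": 0,"wz": 0}
  ]
}}

```text
clock: 14.18
eef_pos: [452.3, -14.2, 89.8]
tcp_rot: [3.141, -0.0, 0.073]
contact_force: [0.3, -0.7, -0.2]
opening: 0.181
grasp_force: 30.1
```

```bash
python3 -c "
from meas import *
run([('Rh',*R,95,300),('Bh',*B,24.5,300),('Yl',*Y,21,200)])"
```

```text
t 14.225 tcp [452.3 -14.8  89.7] yaw 0.0725 open 0.18031596596466232 F [ 0.1  0.2 -1.1] 30.09645402431488
Rh [306, 232, 37, 163, 5515] c [450.2 -14.7] size [79.6 15.8] dirdeg -176.35 tool -2.1 -0.3 end [410.4 -17.2]
Bh [198, 186, 40, 136, 3887] c [448.5  51.2] size [88.4 21.5] dirdeg -175.64 tool 1.0 -66.2 end [404.5  47.9]
Bh [192, 319, 72, 15, 409] c [401.2  46. ] size [ 8.9 48.8] dirdeg 94.04 tool -46.6 -64.4 end [399.5  70.3]
Yl [115, 225, 29, 86, 1467] c [433.3 116.7] size [62.1 16.1] dirdeg -176.09 tool -9.4 -132.6 end [402.3 114.6]
Yl [112, 314, 63, 15, 393] c [394.1 111.5] size [ 8.8 51.5] dirdeg 94.34 tool -48.9 -130.2 end [392.2 137.2]
```

The red driver is aligned with its slot to within 0.2 mm sideways, and its handle end is 1 mm short of target. Lowering to z≈17.

Emit:
{"fn": "arm_command", "kwargs": {
  "deltas": [
    {"hand": 10,"tx": 1,"ty": 0,"tz": 20,"wx": 0,"wy": 0,"wz": 0},
    {"hand": 10,"tx": 0,"ty": 0,"tz": 22,"wx": 0,"wy": 0,"wz": 0},
    {"hand": 10,"tx": 0,"ty": 0,"tz": 15,"wx": 0,"wy": 0,"wz": 0},
    {"hand": 10,"tx": 0,"ty": 0,"tz": 8,"wx": 0,"wy": 0,"wz": 0},
    {"hand": 10,"tx": 0,"ty": 0,"tz": 4,"wx": 0,"wy": 0,"wz": 0},
    {"hand": 10,"tx": 0,"ty": 0,"tz": 3.5,"wx": 0,"wy": 0,"wz": 0},
    {"hand": 10,"tx": 0,"ty": 0,"tz": 0,"wx": 0,"wy": 0,"wz": 0},
    {"hand": 10,"tx": 0,"ty": 0,"tz": 0,"wx": 0,"wy": 0,"wz": 0}
  ]
}}

```text
clock: 15.22
eef_pos: [453.5, -14.3, 17.3]
tcp_rot: [3.142, -0.001, 0.072]
contact_force: [0.5, 0.1, 0.1]
opening: 0.181
grasp_force: 30.2
```

Emit:
{"fn": "arm_command", "kwargs": {
  "deltas": [
    {"hand": 10,"tx": 0,"ty": 0,"tz": 0.5,"wx": 0,"wy": 0,"wz": 0},
    {"hand": 10,"tx": 0,"ty": 0,"tz": 0,"wx": 0,"wy": 0,"wz": 0},
    {"hand": 10,"tx": 0,"ty": 0,"tz": 0,"wx": 0,"wy": 0,"wz": 0}
  ]
}}

```text
clock: 15.6
eef_pos: [453.5, -14.3, 17.0]
tcp_rot: [3.142, -0.001, 0.072]
contact_force: [-0.0, 0.0, 7.1]
opening: 0.18
grasp_force: 30.9
```

Emit:
{"fn": "arm_command", "kwargs": {
  "deltas": [
    {"hand": 22,"tx": 0,"ty": 0,"tz": 0,"wx": 0,"wy": 0,"wz": 0},
    {"hand": 32,"tx": 0,"ty": 0,"tz": 0,"wx": 0,"wy": 0,"wz": 0},
    {"hand": 46,"tx": 0,"ty": 0,"tz": 0,"wx": 0,"wy": 0,"wz": 0},
    {"hand": 46,"tx": 0,"ty": 0,"tz": 0,"wx": 0,"wy": 0,"wz": 0},
    {"hand": 46,"tx": 0,"ty": 0,"tz": -20,"wx": 0,"wy": 0,"wz": 0},
    {"hand": 46,"tx": 0,"ty": 0,"tz": -50,"wx": 0,"wy": 0,"wz": 0},
    {"hand": 46,"tx": 0,"ty": 0,"tz": -50,"wx": 0,"wy": 0,"wz": 0},
    {"hand": 46,"tx": 0,"ty": 0,"tz": 0,"wx": 0,"wy": 0,"wz": 0}
  ]
}}

```text
clock: 16.6
eef_pos: [455.8, -14.4, 139.9]
tcp_rot: [3.141, -0.007, 0.072]
contact_force: [0.7, 0.5, -0.5]
opening: 0.532
grasp_force: 0.0
```

```bash
python3 -c "
from meas import *
run([('Rh',*R,22.5,200),('Bh',*B,24.5,300),('Yh',*Y,21,300)],'w7.png')"
```

```text
t 16.65 tcp [454.4 -14.4 138. ] yaw 0.0718 open 0.5416516595318547 F [-0.5 -0.3  0. ] 0.0
Rh [313, 190, 22, 101, 1941] c [451.6 -14.6] size [77.  15.6] dirdeg -176.41 tool -2.8 0.1 end [413.2 -17.1]
Rh [292, 296, 64, 11, 366] c [403.8 -18.1] size [ 8.7 49. ] dirdeg 94.15 tool -50.8 0.0 end [402.    6.4]
Bh [221, 182, 29, 113, 2637] c [448.6  51.3] size [87.2 20.8] dirdeg -175.79 tool -1.1 -65.9 end [405.1  48.1]
Yh [148, 214, 21, 75, 1036] c [433.  116.9] size [62.5 14.7] dirdeg -177.05 tool -12.0 -132.5 end [401.8 115.3]
Yh [140, 292, 56, 12, 352] c [393.6 112. ] size [ 9.1 50.9] dirdeg 95.01 tool -51.7 -130.4 end [391.3 137.4]
```

View pics/w7.png

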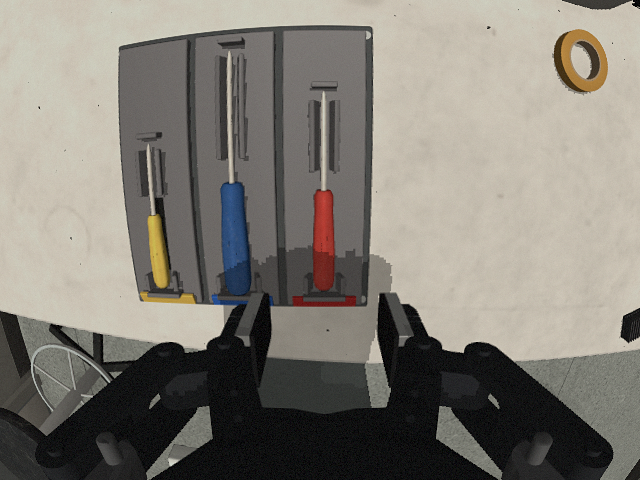

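All three drivers lie in their own slots between the cheeks: yellow (158,215–290), blue (233), red (323,190–290). The red tip at (323,92) is clear of its stop at row 84, and the arm is clear. Handing in.

```bash
python3 -c "
from rig import r
print(r.sign_off())"
```

```text
the job is handed in; nothing more can be done
None
```

The yellow and red screwdrivers now lie in their own slots with the handle ends at the labels; I left the blue driver, tape roll and heat sink alone, and handed the job in at about 17 s of the 54 s allowed.

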